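# Load a casting ring into the casting machine arm, line up

### The arm

A 6-joint arm with a two-finger parallel gripper is mounted at the origin on a cart in front of the work surface, level with it; the furniture and walls round the work are solid. World frame = base frame: x ahead of the robot, y to its left, z up, the work surface at z = 0. Lengths are in m, angles in degrees, forces in N, time in s.
With the tool pointing down it reaches from about 0.25 to 0.725 m from the base axis. Payload 9.7 kg.
Tool frame: the origin (TCP) lies at the very end of the fingers, on their centre line; the grasp point (between the pads) lies 19 mm behind it; z points along the fingers, y is the line along which they close (so a half turn about z gives the same grasp; the last joint's range is limited). The gripper opens to 85 mm and grips with 20 to 120 N. Pads are 22 mm wide; open, the fingers measure 114 mm over their backs; the gripper's body (76 mm by 85 mm) begins 54 mm behind the grasp point. The pads swing forward as they close: fully open they stand 13 mm farther back than shut.
Start: joints at [-66.864, 4.979, 10.078, 95.1, 0, 90], TCP at [0.216, -0.506, 0.231] pointing down, gripper open.
Joint ranges: [-179.16, 179.16], [-48.56, 103.87], [-65.8, 70.77], [-126.05, 130.52], [-82.76, 87.17], [-180, 180]. Speed limits (degrees/s): [127.2, 127.2, 147.25, 180, 180, 180].

### API

Orientations are given as [roll, pitch, yaw] about the fixed x, y, z axes, in that order (R = Rz(yaw) Ry(pitch) Rx(roll)).
In Python, from workcell import bot, viewer, finder gives the robot as it stands. The module is installed in compiled form; this text tells all that it offers.
- The arm moves only by the shell command python3 -m inch 'ROWS' [FORCE]. ROWS is JSON, a list that holds one entry, the list of rows, each a list of 7 numbers: the opening in per cent of the stroke, from 0 (shut) to 100 (fully open), then the shift along the tool's x, y, z in mm, then the turn, a rotation vector about the tool's x, y, z in degrees. In form: [[[grip, tx, ty, tz, ax, ay, az], ...]]. A call has 1 to 8 rows; each row shifts and turns the commanded pose from where the row before left it, along the tool's axes as they then stand; what a row does not reach is not made up. A row lasts 1/8 s, in which the tool goes at most 62.5 mm and 10.7 degrees, less where a joint would pass 70% of its speed; a pose out of reach is approached as far as the arm can. A call with a gripper value outside its range is refused whole. The fingers move at their own pace and stop on an object; FORCE is the grip in N (left out, the last holds). Time passes only in rows, so rows that do not move let the fingers close. It gives the time, the measured TCP pose, the force, the opening and the grip force at its end, in the units of the state.
- bot.get_obs(): the state, without advancing time (a new reading comes with each control period).
- viewer.camera(name): name is "scene" or "top" or "wrist"; returns a dict with "pixels" (480x640x3 uint8, red, green, blue), "vfov" (degrees; the focal length in pixels is half the picture's height over the tangent of half this angle, whatever the lens; pixels are square), "cx", "cy" (the principal point, pixels), "R" (3x3) and "t" (3): a world point X has camera coordinates R X + t. Camera axes: x right, y down, z forward; pixel columns grow to the right and rows downward; lengths in m; the calibration is good to about 2 mm. A picture is of the moment at which its call begins. There is no depth.
- bot.job_done(): hands the job in; it is judged then, once.
Trained networks look in the newest picture that a camera, given by its name, has taken for a name from the list of things; names that differ only in an ending like _2 or _b are one class to them, and where a whole thing is asked for, a point or a joint stands for the part that bears it (a point fixed in the world has none). Each returns a list of dicts, best first, with "conf" (0 to 1); they miss things now and then, are a little off and sometimes report something else, mostly with a low value. They report only what shows in the picture. A call takes as long as a camera call.
- finder.outline_of(camera, thing): "pixels" (480x640 bool, what is visible of it) and "extent" ([centre column, centre row, width, height] in pixels, round what is visible of it).
- finder.mark_of(camera, thing): "position" ([column, row] in pixels: a listed point, or the origin of a listed thing).
The state is a dict: "time": time; "q": joint angles; "qd": joint speeds; "joint_efforts": joint torques, N m; "ee_pos": TCP position; "tcp_rot": TCP orientation; "wrist_force": force on the tool from outside, world axes, zero at the start; "torque": the same for the moment, N m; "opening": finger opening in m; "grasp_force": force on a finger pad.
Only numpy, scipy, OpenCV 4.12 (cv2) and the standard library are available. Lean on these libraries where they do the work, as an engineer would, in place of code of your own. Each camera call takes 0.05 s, during which the arm holds its last target. There are 200 camera calls.

### The job

Load the casting ring into the arm of the casting machine. First turn the ring by rolling it along the bench until its yellow line is on top and let go of it there; only then lift it, without turning it, and lay it gently in the V-shaped cradle with its funnel facing the white crucible and the yellow line still on top. Finally push the crucible carriage by its black handle until the spout is home in the funnel and the ring is tight between the carriage and the back plate; leave the other things where they are.

Things in the scene. Friction and masses are not known exactly. Their poses are not given: they have to be found in the camera images.
- casting_ring: casting ring: steel cylinder, 50 mm diameter, 55 mm long, full of pale pink investment, 0.27 kg, lying on its side on the bench. Origin at its centre, on its axis (25 mm above the bench as it lies). x runs along the cylinder: at -x the funnel end (hollow mouth about 40 mm wide), at +x the plain flat end. How it is turned about x at the start shows only in ring_line
- ring_line (a point): middle of the yellow line (6 mm wide) painted along the ring's steel outside (with a short tick on each end face), 25 mm from its axis. x along the cylinder as the ring's; z points out of the ring through the line: line on top = z vertical. It turns with the ring: 10 mm of rolling turns it by 0.4 rad. At the start it faces sideways or down (1 to 3.1 rad from the top, either side)
- ring_mouth (a point): centre of the ring's funnel end, on the axis, 27.5 mm from the ring's centre toward its -x
- ring_tail (a point): centre of the ring's plain end, on the axis, 27.5 mm from the ring's centre toward its +x
- casting_arm: arm of a casting machine, fixed to the bench, about 300 mm long: a grey round foot (116 mm) carries two level rails along the arm's y axis, with a V-shaped steel cradle near the +y end, the crucible carriage in the middle and balance discs at the -y end. Origin under the middle of the foot, on the bench; z up. All but the carriage's handle is lower than 112 mm
- cradle (a point): where the ring's centre lies once seated in the cradle and against the back plate: 85 mm above the bench; axes as the arm's. The ring lies along y, funnel toward -y (ring's +x along arm's +y). The V's 45-degree walls, 55 mm long, carry the ring from below and end 14 mm below its axis, so fingers can hold it across its width (arm's x) at axis height
- back_plate (a point): point on the back plate's face where the centre of the ring's plain end touches it (27.5 mm from cradle along the arm's +y). The plate is 56 mm wide and reaches 22 mm above the ring's axis
- crucible_carriage (a joint): travel of the crucible carriage in m along the arm's +y, toward the ring: 0 fully back (starts at 0 to 0.02), 0.060 with its front plate pressing a ring that touches the back plate, 0.066 its end stop. Friction about 1.5 N; stays where it is left; pushes a ring in the cradle along in front of it (some 3 N more)
- spout_plate (a point): point on the carriage's dark front plate (50 mm wide, up to 24 mm above the ring's axis) at the ring's axis height, in the middle of the spout's root. The white spout, 18 mm wide, stands 8 mm proud of the plate toward +y and enters the funnel; the plate then meets the ring's rim. Axes as the arm's
- handle_back (a point): middle of the back face (toward the arm's -y) of the carriage's black handle, 112 mm above the bench. The handle is 42 mm wide across the rails, 12 mm thick, 32 mm high (96 to 128 mm above the bench) and stands free behind the crucible; behind it nothing is higher than 70 mm. Push it toward the arm's +y
- rubber_bowl: green rubber mixing bowl, 109 mm wide and 55 mm high; leave it alone. Origin at the middle of its underside
- powder_jar: white jar with a red screw cap, 42 mm wide and 62 mm high; leave it alone. Origin at the middle of its underside
- tooth_model: pink and white model of a lower arch of teeth, 35 x 65 x 28 mm; leave it alone. Origin at the middle of its underside

How it is judged:
By the outcome, as a careful person would: the job done as asked, in the order asked, and still so for the second after the job is handed in, with the robot touching nothing.
It also fails if it takes over 51 s, if anything falls off the work surface, if the arm or the gripper's body presses on something with over 40 N, if the wrist force passes 120 N, or if a joint passes its speed limit or range.

## Working session

There is one attempt and no reset: what is moved stays moved. The work goes in short steps, Python scripts to look and compute and a shell command to move; the robot and the scene stay as the last step left them, time stands still between calls to the robot, and variables do not carry over. Pictures are saved under pics/ and viewed, at most 13 in all, crops included, and the job is handed in when it is done.

```bash
mkdir -p pics; cat > h.py <<'E'
import numpy as np, cv2
from workcell import bot, viewer, finder
def cam(n,save=None):
    c=viewer.camera(n); c['f']=240/np.tan(np.radians(c['vfov'])/2); c['R']=np.array(c['R']); c['t']=np.array(c['t'])
    if save: cv2.imwrite('pics/'+save,c['pixels'][:,:,::-1])
    return c
def ray(c,p):
    d=c['R'].T@np.array([(p[0]-c['cx'])/c['f'],(p[1]-c['cy'])/c['f'],1]); return -c['R'].T@c['t'],d/np.linalg.norm(d)
def onz(c,p,z):
    o,d=ray(c,p); return o+d*(z-o[2])/d[2]
def tri(l):
    A=0;b=0
    for c,p in l:
        o,d=ray(c,p);P=np.eye(3)-np.outer(d,d);A=A+P;b=b+P@o
    X=np.linalg.solve(A,b); return X,[np.round(np.array(proj(c,X))-p,1) for c,p in l]
def proj(c,X):
    v=c['R']@np.array(X)+c['t']; return [c['cx']+c['f']*v[0]/v[2],c['cy']+c['f']*v[1]/v[2]]
NAMES="casting_ring ring_line ring_mouth ring_tail casting_arm cradle back_plate spout_plate handle_back rubber_bowl powder_jar tooth_model".split()
E
python3 - <<'E'
from h import *
C={n:cam(n,n+'0.png') for n in('scene','top')}
cv2.imwrite('pics/both0.png',np.vstack([cv2.resize(C[n]['pixels'][:,:,::-1],(400,300)) for n in C]))
for n in NAMES:
    r=[]
    for k in C:
        m=finder.mark_of(k,n)
        r.append((k,[(np.round(x['position'],1).tolist(),round(x['conf'],2)) for x in m[:2]]))
    print(n,r)
    try: X,e=tri([(C[k],np.array(v[0][0])) for k,v in r]); print('   ',X.round(4),e)
    except Exception as ex: print('  -')
o=bot.get_obs();print(o['ee_pos'],o['tcp_rot'],o['time'],o['opening'])
E
```

```text
casting_ring [('scene', [([336.7, 225.0], 0.62)]), ('top', [([369.3, 307.5], 0.62)])]
    [ 0.4417 -0.2798  0.0185] [array([-0.9, -0.1]), array([-0.8,  0.7])]
ring_line [('scene', [([329.1, 217.9], 0.82), ([345.8, 217.3], 0.33)]), ('top', [([381.5, 310.5], 0.95)])]
    [ 0.4381 -0.3026  0.0216] [array([-0.1, -0. ]), array([-0.1,  0. ])]
ring_mouth [('scene', [([346.4, 218.5], 0.82)]), ('top', [([362.7, 323.6], 0.96)])]
    [ 0.4161 -0.2711  0.0251] [array([1.1, 0. ]), array([ 1. , -0.8])]
ring_tail [('scene', [([326.8, 228.0], 0.87)]), ('top', [([366.4, 291.8], 0.73)])]
    [ 0.4712 -0.2754  0.0321] [array([0.4, 0. ]), array([ 0.4, -0.3])]
casting_arm [('scene', [([286.1, 268.5], 0.81), ([311.6, 265.6], 0.55)]), ('top', [([366.0, 229.0], 0.6)])]
    [ 0.5856 -0.2744  0.0026] [array([-0.1, -0. ]), array([-0.1,  0.1])]
cradle [('scene', [([308.5, 264.8], 0.62)]), ('top', [([319.9, 215.8], 0.94)])]
    [ 0.5982 -0.1923  0.0833] [array([1.2, 0.1]), array([ 0.9, -0.8])]
back_plate [('scene', [([321.6, 269.9], 0.9), ([330.3, 217.5], 0.45)]), ('top', [([301.3, 218.2], 0.57)])]
    [ 0.5938 
[... 214 characters left out ...]
3]), array([-2.1,  1.9])]
handle_back [('scene', [([260.1, 204.2], 0.6)]), ('top', [([404.0, 224.1], 0.61)])]
    [ 0.5824 -0.3293  0.1282] [array([2.2, 0.3]), array([ 1.8, -1.8])]
rubber_bowl [('scene', [([266.2, 345.1], 0.81), ([322.8, 273.2], 0.39)]), ('top', [([315.2, 153.8], 0.69)])]
    [ 0.7247 -0.1752 -0.0037] [array([-1.9, -0.2]), array([-1.2,  1.2])]
powder_jar [('scene', []), ('top', [])]
  -
tooth_model [('scene', [([231.1, 296.8], 0.83), ([287.2, 270.6], 0.18)]), ('top', [([376.3, 165.4], 0.77)])]
    [ 0.7042 -0.2914  0.0062] [array([-0.2, -0. ]), array([-0.1,  0.1])]
[ 0.21609455 -0.50576429  0.23126796] [-1.79999070e+02  1.71332687e-03  2.31333758e+01] 1.3 0.08586367950659525
```

View pics/scene0.png

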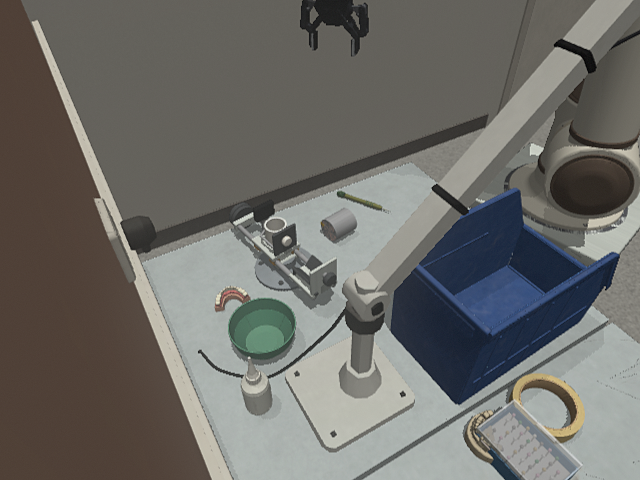

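View pics/top0.png

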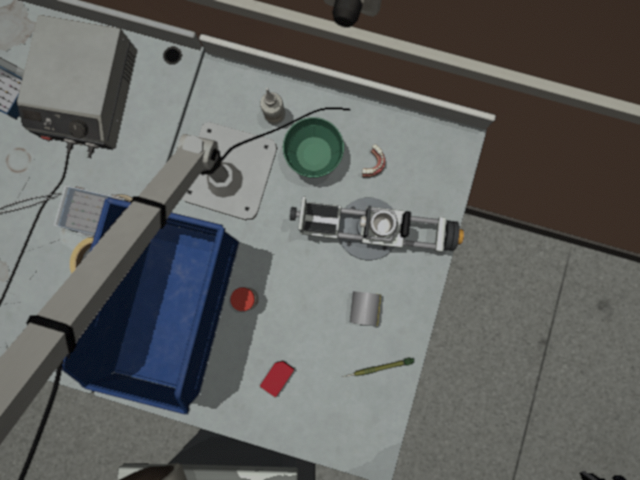

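Scene: the ring is at (338,224) and its axis runs roughly along world x. The casting arm is at (285,250), the bowl at (262,327). Top: ring at (366,308), arm from (295,213) to (460,236), and the jar's red cap at (243,300). I'll move the wrist over the ring for a closer look.

```bash
python3 -m inch '[[[100,40,-25,0,0,0,0],[100,40,-25,0,0,0,0],[100,40,-25,0,0,0,0],[100,40,-25,0,0,0,0],[100,40,-25,0,0,0,0],[100,40,-25,0,0,0,0],[100,0,0,0,0,0,9.5],[100,0,0,0,0,0,9.5]]]'
python3 - <<'E'
from h import *
c=cam('wrist','w1.png')
print('cam',(-c['R'].T@c['t']).round(3),c['R'][2].round(2))
for n in NAMES[:4]+NAMES[5:9]:
    print(n,[(np.round(x['position'],1).tolist(),round(x['conf'],2),onz(c,x['position'],.025).round(4)) for x in finder.mark_of('wrist',n)[:2]])
o=bot.get_obs();print(o['ee_pos'],o['tcp_rot'],o['time'])
E
```

```text
time: 2.3
ee_pos: [0.3783, -0.2729, 0.2314]
tcp_rot: [180.0, -0.0, 3.9]
wrist_force: [-0.4, 0.1, 1.3]
opening: 0.0852
grasp_force: 0.0
cam [ 0.46  -0.267  0.373] [-0.32 -0.02 -0.95]
casting_ring [([328.7, 131.7], 0.56, array([ 0.4413, -0.2709,  0.025 ]))]
ring_line [([361.6, 137.9], 0.75, array([ 0.4378, -0.3019,  0.025 ]))]
ring_mouth [([326.1, 159.7], 0.8, array([ 0.4156, -0.2703,  0.025 ]))]
ring_tail [([337.1, 100.4], 0.68, array([ 0.469 , -0.2766,  0.025 ]))]
cradle []
back_plate []
spout_plate []
handle_back []
[ 0.377785   -0.27365823  0.23130805] [ 1.79998130e+02 -2.05365633e-03  4.19749517e+00] 2.75
```

View pics/w1.png

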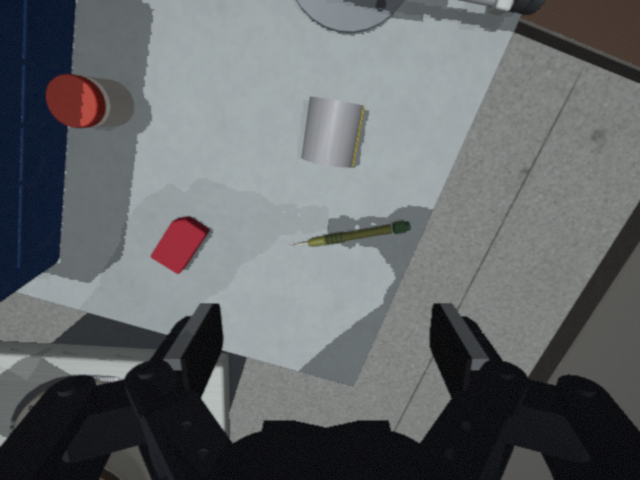

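The ring shows at wrist (333,132), with the yellow line on its right (−y) edge at (361,138). So it needs to roll about 40 mm toward +y. The net puts the funnel end at −x; I'll check that in a scene crop while moving over the ring.

```bash
python3 -m inch '[[[100,0,0,0,0,0,10.5],[100,30,-4,20,0,0,0],[100,34,-3,20,0,0,0],[100,0,0,25,0,0,0],[100,0,0,25,0,0,0],[100,0,0,10,0,0,0],[100,0,0,0,0,0,0]]]'
python3 - <<'E'
from h import *
c=cam('wrist')
for n in NAMES[:4]:
    print(n,[(np.round(x['position'],1).tolist(),round(x['conf'],2),onz(c,x['position'],.025).round(4)) for x in finder.mark_of('wrist',n)[:2]])
m=finder.outline_of('wrist','casting_ring')[0]['pixels'].astype(np.uint8)
q=cv2.boxPoints(cv2.minAreaRect(cv2.findNonZero(m))); print([onz(c,p,.025)[:2].round(4).tolist() for p in q])
s=cv2.imread('pics/scene0.png')[195:255,300:380]
a=cv2.resize(s,(480,360),interpolation=cv2.INTER_CUBIC); b=cv2.resize(c['pixels'][:,:,::-1],(320,240))
im=np.zeros((600,480,3),np.uint8);im[:360]=a;im[360:,:320]=b;cv2.imwrite('pics/c2.png',im)
o=bot.get_obs();print(o['ee_pos'],o['tcp_rot'],o['time'])
E
```

```text
time: 3.62
ee_pos: [0.442, -0.2736, 0.1312]
tcp_rot: [-180.0, 0.0, -6.4]
wrist_force: [0.5, -0.1, -0.1]
opening: 0.0856
grasp_force: 0.0
casting_ring [([325.6, 232.1], 0.57, array([ 0.4406, -0.273 ,  0.025 ]))]
ring_line [([364.7, 232.2], 0.71, array([ 0.4373, -0.301 ,  0.025 ]))]
ring_mouth [([328.2, 266.8], 0.96, array([ 0.4132, -0.2719,  0.025 ]))]
ring_tail [([325.1, 192.5], 0.61, array([ 0.4695, -0.2759,  0.025 ])), ([363.7, 230.4], 0.31, array([ 0.4388, -0.3004,  0.025 ]))]
[[0.4761, -0.2518], [0.472, -0.301], [0.3995, -0.2971], [0.4039, -0.2433]]
[ 0.44251946 -0.27390941  0.13212208] [ 1.79968994e+02 -6.63913110e-02 -6.36850173e+00] 3.925
```

View pics/c2.png

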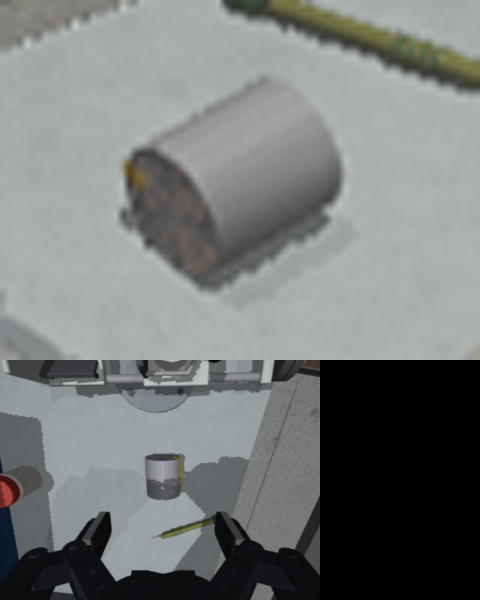

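The crop shows a flat pink face at the +x end with its tick at the −y side, so the funnel is at −x. Next: descend, cage the ring loosely and roll it.

```bash
python3 -m inch '[[[100,0,0,35,0,0,0],[100,0,0,35,0,0,0],[100,0,0,30,0,0,0],[100,0,0,15,0,0,0],[100,0,0,7,0,0,0],[85,0,0,0,0,0,0],[72,0,0,0,0,0,0],[67,0,0,0,0,0,0]]]' 20
python3 - <<'E'
from h import *
c=cam('scene')
T=np.array([.469,-.2765,.025]);best=[]
ax=np.array([np.cos(np.radians(-6)),np.sin(np.radians(-6)),0]);side=np.cross(ax,[0,0,1])
for a in range(0,181,5):
    p=proj(c,T+.023*(np.cos(np.radians(a))*np.array([0,0,1])+np.sin(np.radians(a))*side)); best.append((np.hypot(p[0]-322.2,p[1]-224.2).round(2),a))
print(side,sorted(best)[:4],proj(c,T))
E
```

```text
time: 4.92
ee_pos: [0.4427, -0.2739, 0.0101]
tcp_rot: [180.0, -0.1, -6.4]
wrist_force: [-0.3, 0.1, -0.4]
opening: 0.0572
grasp_force: 0.0
[-0.10452846 -0.9945219   0.        ] [(np.float64(1.79), 90), (np.float64(1.82), 95), (np.float64(1.99), 85), (np.float64(2.11), 100)] [np.float64(327.61702233600937), np.float64(229.8517246185073)]
```

```bash
python3 -m inch '[[[67,0,0,0,0,0,0],[67,0,-3,0,0,0,0],[67,0,-5,0,0,0,0],[67,0,-5,0,0,0,0],[67,0,-5,0,0,0,0],[67,0,-5,0,0,0,0],[67,0,-4,0,0,0,0],[67,0,-2,0,0,0,0]]]'
```

```text
time: 5.98
ee_pos: [0.4455, -0.2445, 0.0093]
tcp_rot: [-180.0, 0.0, -6.4]
wrist_force: [0.3, 0.0, -0.1]
opening: 0.0574
grasp_force: 0.0
```

```bash
cat > lineang.py <<'E'
from h import *
import sys
c=cam('wrist',sys.argv[1]); 
for n in NAMES[:4]:
    print(n,[(np.round(x['position'],1).tolist(),round(x['conf'],2),onz(c,x['position'],.025).round(4),onz(c,x['position'],.05).round(4)) for x in finder.mark_of('wrist',n)[:2]])
hs=cv2.cvtColor(c['pixels'],cv2.COLOR_RGB2HSV)
m=cv2.inRange(hs,(18,110,60),(35,255,255)); n,l,s,ce=cv2.connectedComponentsWithStats(m)
for i in range(1,n):
    if s[i,4]>30: print('yellow',s[i],ce[i].round(1),onz(c,ce[i],.05).round(4))
print('cam',(-c['R'].T@c['t']).round(3))
E
python3 lineang.py w3.png
```

```text
casting_ring [([334.2, 326.7], 0.65, array([ 0.4446, -0.2476,  0.025 ]), array([ 0.461 , -0.2487,  0.05  ]))]
ring_line [([360.6, 363.2], 0.92, array([ 0.4259, -0.2567,  0.025 ]), array([ 0.4459, -0.256 ,  0.05  ]))]
ring_mouth [([334.4, 382.1], 0.82, array([ 0.4175, -0.2448,  0.025 ]), array([ 0.4392, -0.2465,  0.05  ]))]
ring_tail [([333.3, 262.6], 0.59, array([ 0.4725, -0.2501,  0.025 ]), array([ 0.4833, -0.2508,  0.05  ]))]
yellow [ 340  279   29  143 2391] [358.  347.9] [ 0.4521 -0.2557  0.05  ]
yellow [455 460  47  17 229] [478.7 467.8] [ 0.3938 -0.2964  0.05  ]
cam [ 0.527 -0.253  0.151]
```

View pics/w3.png

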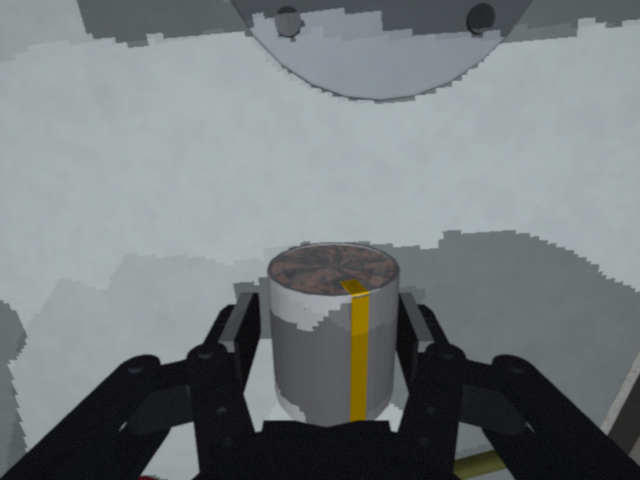

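The line now lies at wrist (360,350), right of the ring's middle (334), which puts it about 20° short of the top. The ring touches the right finger, so I'll roll about 8.5 mm more.

```bash
python3 -m inch '[[[67,0,-1.5,0,0,0,0],[67,0,-2.5,0,0,0,0],[67,0,-2.5,0,0,0,0],[67,0,-1.5,0,0,0,0],[67,0,-0.5,0,0,0,0],[67,0,0,0,0,0,0],[67,0,0,0,0,0,0]]]'; python3 lineang.py w4.png
python3 - <<'E'
from h import *
c=cam('wrist'); hs=cv2.cvtColor(c['pixels'],cv2.COLOR_RGB2HSV)
m=finder.outline_of('wrist','casting_ring')[0]['pixels'];y=cv2.inRange(hs,(18,110,60),(35,255,255))>0
for r in range(290,400,15):
    a=np.where(m[r])[0]; b=np.where(y[r,300:400])[0]+300
    if len(a)and len(b): print(r,a.min(),a.max(),(a.min()+a.max())/2,b.mean())
E
```

```text
time: 7.1
ee_pos: [0.4464, -0.2364, 0.0093]
tcp_rot: [-180.0, -0.0, -6.4]
wrist_force: [0.3, 0.0, -0.0]
opening: 0.0572
grasp_force: 0.0
casting_ring [([331.5, 324.0], 0.61, array([ 0.4469, -0.2385,  0.025 ]), array([ 0.463 , -0.2399,  0.05  ]))]
ring_line [([337.4, 369.5], 0.94, array([ 0.4247, -0.2386,  0.025 ]), array([ 0.4452, -0.24  ,  0.05  ]))]
ring_mouth [([336.0, 381.5], 0.64, array([ 0.4186, -0.2374,  0.025 ]), array([ 0.4403, -0.239 ,  0.05  ]))]
ring_tail [([332.5, 262.5], 0.88, array([ 0.4735, -0.2417,  0.025 ]), array([ 0.4842, -0.2425,  0.05  ]))]
yellow [326 281  19  17 283] [334.7 289.2] [ 0.4752 -0.2422  0.05  ]
yellow [ 326  300   20  127 2252] [335.5 361.3] [ 0.4485 -0.2397  0.05  ]
yellow [459 463  46  17 250] [481.8 471.2] [ 0.3928 -0.2894  0.05  ]
cam [ 0.528 -0.245  0.151]
290 268 398 333.0 335.0
305 269 397 333.0 335.5
320 269 396 332.5 335.0
335 271 395 333.0 335.5
350 271 394 332.5 335.5
365 273 394 333.5 335.5
380 274 393 333.5 335.5
395 277 391 334.0 335.5
```

The line is within a few degrees of the top (335 against the ring's middle 333). Now I let go, centre the tool on the ring and check again.

```bash
python3 -m inch '[[[100,0,0,0,0,0,0],[100,0,0,0,0,0,0],[100,0,0,0,0,0,0],[100,0,3,0,0,0,0],[100,0,0,0,0,0,0],[100,0,0,0,0,0,0]]]'; python3 lineang.py w5.png
python3 - <<'E'
from h import *
c=cam('wrist'); hs=cv2.cvtColor(c['pixels'],cv2.COLOR_RGB2HSV)
m=finder.outline_of('wrist','casting_ring')[0]['pixels'];y=cv2.inRange(hs,(18,110,60),(35,255,255))>0
for r in range(300,400,30):
    a=np.where(m[r])[0]; b=np.where(y[r,300:400])[0]+300
    if len(a)and len(b): print(r,a.min(),a.max(),(a.min()+a.max())/2,b.mean())
o=bot.get_obs();T=o['ee_pos'];print(T, proj(c,[T[0],T[1],.025]))
E
```

```text
time: 8.2
ee_pos: [0.4461, -0.2394, 0.0093]
tcp_rot: [180.0, 0.0, -6.4]
wrist_force: [0.3, -0.1, 0.2]
opening: 0.0854
grasp_force: 0.0
casting_ring [([324.1, 324.6], 0.56, array([ 0.4466, -0.2385,  0.025 ]), array([ 0.4626, -0.2405,  0.05  ]))]
ring_line [([332.4, 368.3], 0.56, array([ 0.4252, -0.2396,  0.025 ]), array([ 0.4455, -0.2413,  0.05  ]))]
ring_mouth [([327.7, 383.9], 0.55, array([ 0.4174, -0.2368,  0.025 ]), array([ 0.4392, -0.2391,  0.05  ]))]
ring_tail [([326.5, 261.8], 0.92, array([ 0.4736, -0.2425,  0.025 ]), array([ 0.4843, -0.2437,  0.05  ]))]
yellow [317 281  19  17 282] [325.6 289. ] [ 0.4753 -0.2424  0.05  ]
yellow [ 317  299   19  128 2279] [326.5 361.2] [ 0.4485 -0.2397  0.05  ]
yellow [510 453  33  12 143] [527.4 458.1] [ 0.3973 -0.3091  0.05  ]
cam [ 0.528 -0.248  0.151]
300 261 389 325.0 326.0
330 263 388 325.5 326.5
360 266 386 326.0 326.5
390 267 385 326.0 327.0
[ 0.44606793 -0.23933967  0.00925438] [np.float64(326.4436679121204), np.float64(325.55810035096584)]
```

View pics/w5.png

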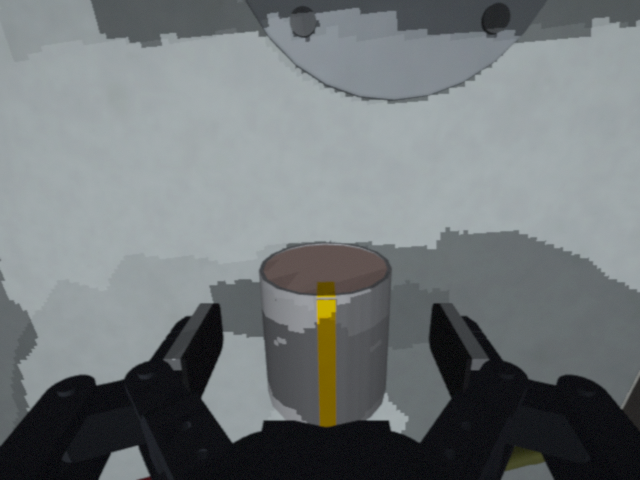

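The ring stayed put after release, and its line (327), middle (326) and the tool (326) coincide, so I grip and lift.

```bash
python3 -m inch '[[[75,0,0,0,0,0,0],[60,0,0,0,0,0,0],[40,0,0,0,0,0,0],[40,0,0,0,0,0,0],[40,0,0,-3,0,0,0],[40,0,0,-12,0,0,0],[40,0,0,-25,0,0,0],[40,0,0,-40,0,0,0]]]' 40
python3 -m inch '[[[40,0,0,-40,0,0,0],[40,0,0,-40,0,0,0],[40,0,0,-20,0,0,-10],[40,0,0,0,0,0,-10],[40,0,0,0,0,0,-10],[40,0,0,0,0,0,-10],[40,0,0,0,0,0,-10],[40,0,0,0,0,0,-10]]]'
python3 -m inch '[[[40,0,0,0,0,0,-10],[40,0,0,0,0,0,-10],[40,0,0,0,0,0,-10],[40,0,0,0,0,0,0],[40,0,0,0,0,0,0]]]'
python3 - <<'E'
from h import *
c=cam('wrist','w6.png');t=cam('top');s=cam('scene')
for n in NAMES[:4]+NAMES[5:9]:
    L=[];r=[]
    for k,cc in(('wrist',c),('top',t),('scene',s)):
        m=finder.mark_of(k,n)
        if m: L.append((cc,np.array(m[0]['position'])));r.append((k,np.round(m[0]['position'],1).tolist(),round(m[0]['conf'],2)))
    print(n,r)
    if len(L)>1: print('   ',*tri(L))
o=bot.get_obs();print(o['ee_pos'],o['tcp_rot'],o['time'],o['opening'],o['grasp_force'])
E
```

```text
time: 9.55
ee_pos: [0.4453, -0.239, 0.0896]
tcp_rot: [-180.0, 0.1, -6.4]
wrist_force: [0.5, 0.4, -2.6]
opening: 0.0489
grasp_force: 42.0
time: 10.55
ee_pos: [0.446, -0.2393, 0.1898]
tcp_rot: [180.0, -0.0, 54.0]
wrist_force: [-0.1, 0.4, -2.6]
opening: 0.0486
grasp_force: 41.8
time: 11.18
ee_pos: [0.446, -0.2394, 0.1895]
tcp_rot: [180.0, 0.0, 83.4]
wrist_force: [0.1, 0.5, -3.0]
opening: 0.0488
grasp_force: 41.8
casting_ring [('wrist', [326.7, 324.5], 0.65), ('scene', [353.5, 159.0], 0.96)]
    [ 0.44553544 -0.23763984  0.20284599] [array([-1.6, -4.5]), array([-0.8, -0.7])]
ring_line [('wrist', [329.3, 366.8], 0.98), ('top', [313.3, 156.1], 0.49), ('scene', [353.1, 145.7], 0.74)]
    [ 0.54378856 -0.16299641  0.33658081] [array([-4912.8,    19.6]), array([-21.4,  72.4]), array([ -5.3, -18.7])]
ring_mouth [('wrist', [327.7, 381.8], 0.73), ('scene', [341.5, 149.8], 0.79)]
    [ 0.44340961 -0.26598297  0.20602478] [array([0.1, 0.7]), array([0.1, 0.1])]
ring_tail [('wrist', [325.5, 261.1], 0.59), ('scene', [365.5, 164.0], 0.61)]
    [ 0.44828886 -0.20814679  0.20751514] [array([-2.3, -4.2])
[... 248 characters left out ...]
ist', [545.7, 96.2], 0.73), ('top', [302.1, 217.2], 0.65), ('scene', [323.0, 271.3], 0.82)]
    [ 0.5940672  -0.16326728  0.08634599] [array([ 0. , -3.1]), array([ 1.4, -0.4]), array([ 0.5, -0.1])]
spout_plate [('wrist', [523.0, 247.9], 0.93), ('top', [363.4, 221.3], 0.84), ('scene', [285.2, 239.5], 0.79)]
    [ 0.58722477 -0.26598458  0.08640897] [array([ 2.2, -2.1]), array([1. , 0.7]), array([0.2, 0. ])]
handle_back [('top', [406.8, 226.3], 0.79), ('scene', [259.5, 206.8], 0.97)]
    [ 0.58032139 -0.33533672  0.11734939] [array([ 1.7, -1.7]), array([2.1, 0.3])]
[ 0.4460847  -0.23938401  0.18930703] [1.79995996e+02 7.60746634e-04 8.36356605e+01] 12.525 0.04863265160028485 41.835490465164185
```

View pics/w6.png

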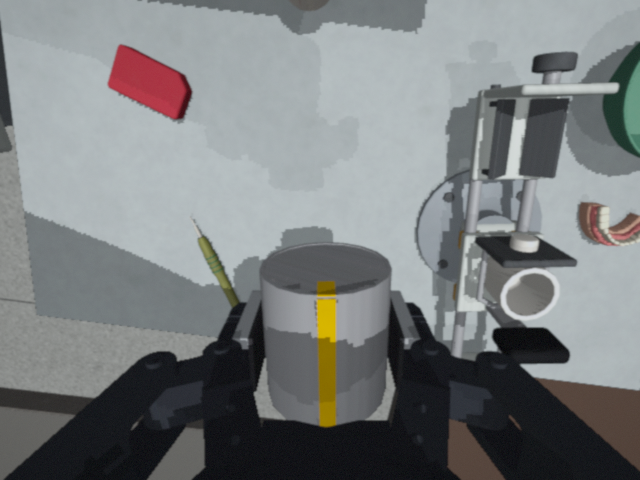

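The ring is held with its line on top. The cradle shows at wrist (520,135), the white spout at (523,243) and the handle at (530,345). I'll move so the cradle is centred in the wrist view and refine the measurement.

```bash
python3 -m inch '[[[40,0,0,0,0,0,-2.4],[40,-2,25,0,0,0,0],[40,-2,35,0,0,0,0],[40,-2,35,0,0,0,0],[40,-2,35,0,0,0,0],[40,-2,19,0,0,0,0],[40,0,0,0,0,0,0],[40,0,0,0,0,0,0]]]'
cat > arm.py <<'E'
from h import *
import sys
c=cam('wrist',sys.argv[1])
z={'cradle':.085,'back_plate':.085,'spout_plate':.085,'handle_back':.112,'ring_mouth':.206,'ring_tail':.206,'casting_arm':0}
for n in z:
    print(n,[(np.round(x['position'],1).tolist(),round(x['conf'],2),onz(c,x['position'],z[n]).round(4)) for x in finder.mark_of('wrist',n)[:2]])
o=bot.get_obs();print(o['ee_pos'],o['tcp_rot'],o['time'],o['opening'],o['grasp_force'],'cam',(-c['R'].T@c['t']).round(4))
np.savez(sys.argv[1][:-4]+'.npz',R=c['R'],t=c['t'],f=c['f'],cx=c['cx'],cy=c['cy'])
E
python3 arm.py w7.png
```

```text
time: 13.52
ee_pos: [0.5934, -0.2596, 0.1892]
tcp_rot: [-180.0, -0.0, 86.0]
wrist_force: [1.1, -0.6, -2.9]
opening: 0.0487
grasp_force: 42.6
cradle [([320.7, 134.9], 0.96, array([ 0.5943, -0.1923,  0.085 ]))]
back_plate [([320.7, 89.6], 0.7, array([ 0.5964, -0.1647,  0.085 ])), ([471.5, 96.3], 0.26, array([ 0.6915, -0.1754,  0.085 ]))]
spout_plate [([316.7, 244.4], 0.72, array([ 0.5857, -0.2685,  0.085 ]))]
handle_back []
ring_mouth [([327.4, 380.4], 0.8, array([ 0.5919, -0.2849,  0.206 ]))]
ring_tail [([325.4, 263.4], 0.57, array([ 0.5949, -0.2315,  0.206 ]))]
casting_arm [([320.9, 226.9], 0.91, array([ 0.5865, -0.2825,  0.    ])), ([469.1, 97.9], 0.66, array([ 0.7216, -0.1758,  0.    ]))]
[ 0.5938269  -0.25966461  0.18959417] [1.79978720e+02 7.26072731e-03 8.60287702e+01] 13.925 0.04865431810017906 42.5808048248291 cam [ 0.5989 -0.1773  0.331 ]
```

View pics/w7.png

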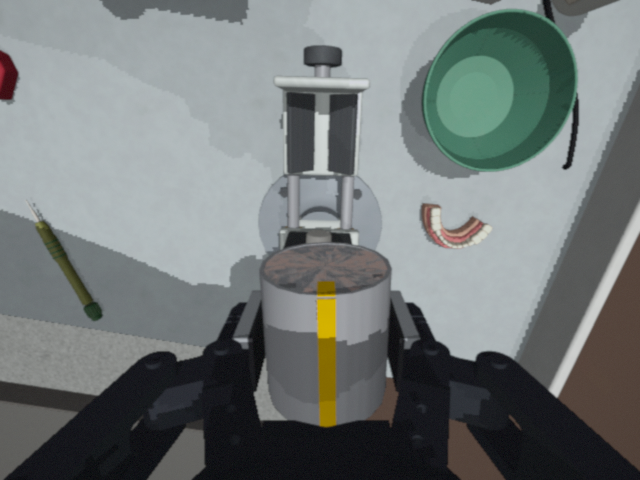

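Cradle centred at wrist (321,135), its back plate at (321,85); ring in hand centred on column 326. Working out the arm's axis direction and lateral offset from the V's edges.

```bash
python3 - <<'E'
from h import *
d=dict(np.load('w7.npz')); im=cv2.imread('pics/w7.png'); g=cv2.cvtColor(im,cv2.COLOR_BGR2GRAY).astype(int)
for r in (100,115,130,145,160,190,205): print(r,g[r,272:372:2].tolist())
dark=(g<75)
for r in range(96,176,8):
    a=np.where(dark[r,275:375])[0]+275; print(r,a.min(),a.max())
def dirn(p,q,z):
    A=onz(d,p,z);B=onz(d,q,z);v=A-B;return np.degrees(np.arctan2(v[0],v[1])),A.round(4),B.round(4)
print(d['cx'],d['cy'],d['R'].round(4).tolist())
print('img vertical',dirn((321.5,60),(321.5,200),.085))
print('ring mid',dirn((326,290),(326,400),.206))
E
```

```text
100 [170, 169, 169, 169, 170, 148, 124, 93, 44, 45, 39, 40, 37, 38, 38, 39, 36, 36, 37, 37, 39, 58, 118, 127, 129, 132, 132, 130, 123, 62, 45, 44, 48, 46, 49, 48, 46, 48, 48, 49, 51, 51, 55, 184, 202, 178, 182, 181, 180, 180]
115 [168, 168, 167, 168, 163, 124, 186, 157, 71, 76, 67, 65, 68, 65, 67, 67, 63, 64, 66, 65, 65, 120, 204, 202, 199, 201, 201, 201, 175, 83, 68, 68, 72, 71, 70, 71, 70, 70, 70, 72, 84, 83, 107, 200, 187, 175, 180, 179, 179, 180]
130 [173, 172, 171, 170, 168, 168, 185, 157, 69, 79, 69, 68, 66, 66, 67, 64, 65, 67, 66, 67, 67, 129, 203, 208, 211, 212, 212, 205, 134, 71, 71, 70, 73, 72, 69, 72, 72, 72, 73, 73, 90, 77, 150, 205, 172, 179, 181, 182, 182, 180]
145 [171, 170, 172, 171, 171, 169, 179, 154, 70, 77, 68, 66, 67, 66, 70, 65, 66, 65, 67, 67, 70, 139, 202, 206, 208, 210, 209, 202, 114, 67, 67, 66, 67, 66, 66, 68, 70, 70, 71, 75, 85, 83, 184, 184, 167, 178, 181, 181, 180, 179]
160 [168, 169, 169, 170, 170, 168, 178, 156, 70, 77, 67, 69, 69, 67, 68, 67, 67, 64, 67, 66, 69, 158, 202, 205, 206, 208, 208, 202, 117, 67, 68, 66, 66, 67, 69, 67, 66, 68, 67, 77, 74, 11
[... 315 characters left out ...]
149, 148, 147, 144, 127, 153, 165, 157, 144, 122, 137, 147, 147, 147, 144, 145, 142, 136, 132, 130, 127, 132, 137, 141, 144, 146, 146, 147, 115, 85, 87, 129, 162, 181, 173, 157, 135, 156, 158, 160, 160, 159, 160, 159, 158, 158]
96 287 356
104 287 356
112 288 351
120 288 351
128 288 354
136 288 349
144 288 349
152 288 353
160 288 353
168 289 352
325.77131142905284 232.55336144276936 [[0.9975, -0.0701, -0.0011], [-0.0661, -0.9454, 0.3191], [-0.0234, -0.3183, -0.9477]]
img vertical (np.float64(4.236240174949528), array([ 0.5981, -0.1478,  0.085 ]), array([ 0.5916, -0.236 ,  0.085 ]))
ring mid (np.float64(4.009497244187146), array([ 0.5943, -0.2425,  0.206 ]), array([ 0.5906, -0.2951,  0.206 ]))
```

The arm's axis runs about 5° off world y, so the tool should yaw to 85°. I'll hover over the cradle, 4 mm short of the plate, and check.

```bash
python3 -m inch '[[[40,0,0,0,0,0,1],[40,20,-1.7,10,0,0,0],[40,22,-1.7,15,0,0,0],[40,20,-1.5,15,0,0,0],[40,0,0,10,0,0,0],[40,0,0,5,0,0,0],[40,0,0,0,0,0,0],[40,0,0,0,0,0,0]]]'
python3 arm.py w8.png
python3 - <<'E'
from h import *
t=cam('top');s=cam('scene')
cv2.imwrite('pics/c8.png',np.vstack([cv2.resize(t['pixels'][150:290,270:470,::-1],(420,294)),cv2.resize(s['pixels'][190:310,220:390,::-1],(420,296))]))
E
```

```text
time: 14.92
ee_pos: [0.5947, -0.1981, 0.1348]
tcp_rot: [180.0, 0.0, 85.0]
wrist_force: [0.6, -0.7, -3.1]
opening: 0.0487
grasp_force: 42.5
cradle [([325.9, 251.1], 0.62, array([ 0.5949, -0.1913,  0.085 ]))]
back_plate [([325.8, 207.1], 0.75, array([ 0.5971, -0.1657,  0.085 ]))]
spout_plate []
handle_back []
ring_mouth [([323.8, 384.3], 0.57, array([ 0.5956, -0.1776,  0.206 ]))]
ring_tail [([322.9, 263.5], 0.64, array([ 0.5982, -0.1464,  0.206 ]))]
casting_arm []
[ 0.59454089 -0.19748718  0.13434727] [1.79995300e+02 1.14324797e-03 8.50349450e+01] 15.325 0.048860060858777664 42.54473268985748 cam [ 0.6015 -0.1159  0.2765]
```

```bash
python3 - <<'E'
import cv2,numpy as np
a=cv2.resize(cv2.imread('pics/w8.png'),(380,285));a=cv2.copyMakeBorder(a,0,305,0,0,0)
b=cv2.imread('pics/c8.png');cv2.imwrite('pics/m8.png',np.hstack([a,b]))
E
```

```text
(no output)
```

View pics/m8.png

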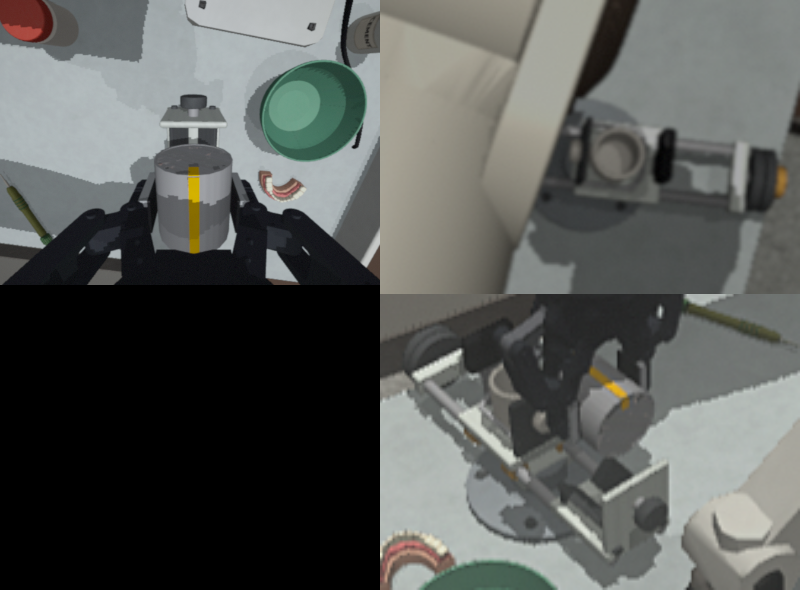

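In the hover view the ring and back plate share one column (326), with a few mm gap between them. The scene crop shows the ring over the V between spout and plate. Next: descend, the last part slowly.

```bash
python3 -m inch '[[[40,0,0,12,0,0,0],[40,0,0,18,0,0,0],[40,0,0,15,0,0,0],[40,0,0,8,0,0,0],[40,0,0,4,0,0,0],[40,0,0,2,0,0,0],[40,0,0,1,0,0,0],[40,0,0,0,0,0,0]]]'
python3 -m inch '[[[40,0,0,1,0,0,0],[40,0,0,1,0,0,0],[40,0,0,1,0,0,0],[40,0,0,0,0,0,0]]]'
```

```text
time: 16.42
ee_pos: [0.5946, -0.1975, 0.0746]
tcp_rot: [180.0, 0.0, 85.0]
wrist_force: [0.5, -0.4, -2.9]
opening: 0.0487
grasp_force: 42.6
time: 16.92
ee_pos: [0.5945, -0.1974, 0.0712]
tcp_rot: [-180.0, -0.0, 85.0]
wrist_force: [-0.2, 0.1, -3.2]
opening: 0.0487
grasp_force: 42.6
```

```bash
python3 -m inch '[[[40,0,0,0.7,0,0,0],[40,0,0,0.7,0,0,0],[40,0,0,0,0,0,0]]]'; python3 lineang.py w9.png
```

```text
time: 17.3
ee_pos: [0.5945, -0.1975, 0.0701]
tcp_rot: [180.0, 0.0, 85.0]
wrist_force: [-0.8, 0.4, -0.8]
opening: 0.0486
grasp_force: 43.0
casting_ring [([325.6, 325.8], 0.84, array([ 0.5905, -0.2363,  0.025 ]), array([ 0.592 , -0.2202,  0.05  ])), ([325.8, 381.5], 0.47, array([ 0.5871, -0.2768,  0.025 ]), array([ 0.589 , -0.2552,  0.05  ]))]
ring_line [([328.7, 369.9], 0.89, array([ 0.5897, -0.2681,  0.025 ]), array([ 0.5912, -0.2477,  0.05  ]))]
ring_mouth [([328.4, 384.3], 0.58, array([ 0.5885, -0.2791,  0.025 ]), array([ 0.5903, -0.2572,  0.05  ]))]
ring_tail []
yellow [317 281  19  16 290] [325.6 288.5] [ 0.5939 -0.1988  0.05  ]
yellow [ 317  298   19  130 2300] [326.5 360.8] [ 0.5906 -0.2418  0.05  ]
yellow [  0 442  20  21 124] [ 11.2 453.8] [ 0.3986 -0.2912  0.05  ]
cam [ 0.601 -0.115  0.212]
```

Contact is starting (weight coming off the wrist). A touch lower, then I open slowly.

```bash
python3 -m inch '[[[40,0,0,0.4,0,0,0],[40,0,0,0,0,0,0]]]'; python3 -m inch '[[[60,0,0,0,0,0,0],[64,0,0,0,0,0,0],[72,0,0,0,0,0,0],[82,0,0,0,0,0,0],[82,0,0,0,0,0,0]]]' 20; python3 lineang.py w10.png; python3 arm.py w10b.png
```

```text
time: 17.8
ee_pos: [0.5945, -0.1975, 0.07]
tcp_rot: [180.0, 0.0, 85.0]
wrist_force: [-4.5, 1.1, 5.2]
opening: 0.0489
grasp_force: 43.3
time: 18.42
ee_pos: [0.5945, -0.1974, 0.0695]
tcp_rot: [180.0, 0.0, 85.0]
wrist_force: [0.1, -0.0, -0.1]
opening: 0.0698
grasp_force: 0.0
casting_ring [([324.7, 324.5], 0.74, array([ 0.5902, -0.235 ,  0.025 ]), array([ 0.5917, -0.2189,  0.05  ]))]
ring_line [([325.9, 367.5], 0.8, array([ 0.5882, -0.2656,  0.025 ]), array([ 0.59  , -0.2454,  0.05  ])), ([326.9, 382.6], 0.54, array([ 0.5878, -0.2771,  0.025 ]), array([ 0.5896, -0.2554,  0.05  ]))]
ring_mouth [([324.0, 384.0], 0.59, array([ 0.5859, -0.278 ,  0.025 ]), array([ 0.588 , -0.2562,  0.05  ]))]
ring_tail [([328.0, 264.2], 0.77, array([ 0.5954, -0.1965,  0.025 ]), array([ 0.5962, -0.1856,  0.05  ]))]
yellow [316 281  19  16 289] [324.8 288.6] [ 0.5935 -0.1985  0.05  ]
yellow [ 315  299   20  129 2311] [323.8 360.9] [ 0.5892 -0.2411  0.05  ]
yellow [  0 447  13  10  46] [  5.3 451.6] [ 0.3967 -0.2885  0.05  ]
cam [ 0.601 -0.115  0.211]
cradle [([325.5, 249.0], 0.3, array([ 0.5969, -0.1641,  0.085 ]))]
back_plate [([326.0, 250.2], 0.76, array([ 0.5971, -0.1646,  0.085 ]))]
spout_plate []
handle_back [([537.1, 196.8], 0.57, array([ 0.6581, -0.1433,  0.112 ]))]
ring_mouth [([325.8, 385.5], 0.62, array([ 0.6009, -0.1199,  0.206 ])), ([32.0, 23.4], 0.42, array([ 0.5977, -0.1139,  0.206 ]))]
ring_tail [([325.2, 265.5], 0.74, array([ 0.6011, -0.1176,  0.206 ]))]
casting_arm []
[ 0.59451013 -0.19747495  0.06949849] [ 1.79998295e+02 -5.98579454e-04  8.50356236e+01] 19.075 0.06985156154344109 0.0 cam [ 0.6014 -0.1153  0.2112]
```

View pics/w10.png

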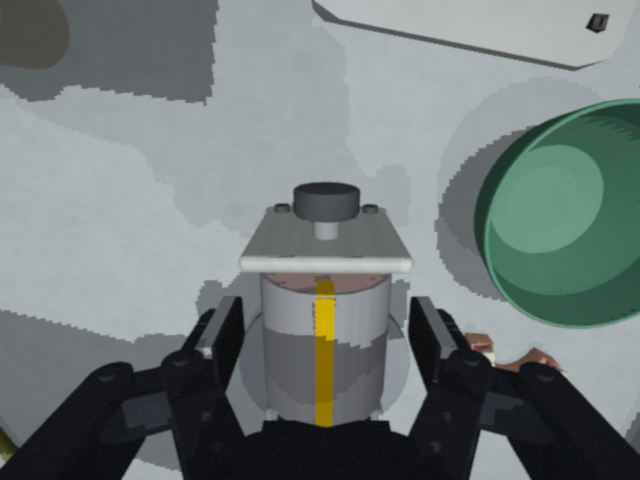

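The ring lies in the V with the line on top (325, ring middle 326). I lift clear and look at the handle from behind.

```bash
python3 -m inch '[[[82,0,0,-10,0,0,0],[82,0,0,-25,0,0,0],[82,0,0,-45,0,0,0],[82,0,0,-40,0,0,0],[60,-45,0,0,0,0,0],[40,-50,0,0,0,0,0],[20,-50,0,0,0,0,0],[0,-45,0,0,0,0,0]]]'; python3 -m inch '[[[0,0,0,0,0,0,0],[0,0,0,0,0,0,0]]]'; python3 lineang.py w11.png |grep -v ring_ ; python3 arm.py w11.png; python3 - <<'E'
from h import *
t=cam('top');s=cam('scene')
for n in ('handle_back','spout_plate'):
    L=[(C,np.array(finder.mark_of(k,n)[0]['position'])) for k,C in(('top',t),('scene',s)) if finder.mark_of(k,n)]
    w=dict(np.load('w11.npz'));m=finder.mark_of('wrist',n)
    if m:L.append((w,np.array(m[0]['position'])))
    print(n,len(L),*tri(L))
E
```

```text
time: 20.08
ee_pos: [0.5777, -0.3885, 0.1903]
tcp_rot: [180.0, 0.0, 85.0]
wrist_force: [0.5, -0.4, 0.4]
opening: 0.0008
grasp_force: 0.0
time: 20.32
ee_pos: [0.578, -0.3866, 0.1898]
tcp_rot: [180.0, -0.0, 85.0]
wrist_force: [0.1, 1.1, -1.0]
opening: -0.0001
grasp_force: 0.0
casting_ring []
yellow [  8  79  17  22 127] [15.8 89.7] [ 0.3628 -0.2707  0.05  ]
yellow [ 33 121  37  59 305] [ 51.1 149.9] [ 0.3742 -0.3146  0.05  ]
yellow [309 275  27   5  87] [322.1 277.2] [ 0.5698 -0.4388  0.05  ]
cam [ 0.585 -0.304  0.332]
cradle []
back_plate [([322.8, 171.0], 0.18, array([ 0.5797, -0.3424,  0.085 ]))]
spout_plate [([324.0, 49.6], 0.6, array([ 0.5871, -0.2684,  0.085 ]))]
handle_back [([322.0, 169.7], 0.74, array([ 0.5799, -0.3373,  0.112 ]))]
ring_mouth []
ring_tail []
casting_arm [([326.2, 81.8], 0.96, array([ 0.5874, -0.2809,  0.    ]))]
[ 0.57806006 -0.38669179  0.18946051] [-1.79996377e+02 -1.90014796e-03  8.50385100e+01] 20.975 0.00025418706144860153 0.0 cam [ 0.5851 -0.3036  0.3317]
handle_back 3 [ 0.58004241 -0.33550633  0.11161015] [array([ 1.7, -0.5]), array([0.7, 0.1]), array([-0. , -3.1])]
spout_plate 3 [ 0.58833782 -0.26530462  0.0863395 ] [array([1.1, 1.9]), array([-1.2,  0.2]), array([ 1.6, -6.2])]
```

View pics/w11.png

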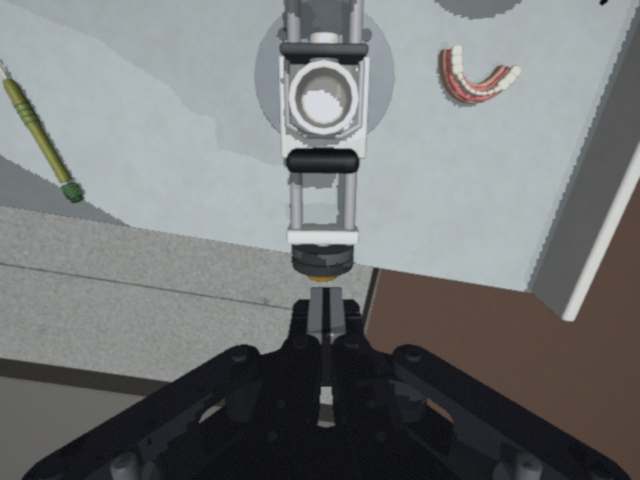

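Handle at wrist (322,160), shut fingers behind it at (325,300), nothing in between. Fingers go down and then push gently.

```bash
python3 -m inch '[[[0,0,-1.5,20,0,0,0],[0,0,0,35,0,0,0],[0,0,0,25,0,0,0],[0,0,0,4,0,0,0],[0,15,0,0,0,0,0],[0,13,0,0,0,0,0],[0,5,0,0,0,0,0],[0,2,0,0,0,0,0]]]'
python3 -m inch '[[[0,3,0,0,0,0,0],[0,5,0,0,0,0,0],[0,5,0,0,0,0,0],[0,6,0,0,0,0,0],[0,6,0,0,0,0,0],[0,6,0,0,0,0,0]]]'
python3 -m inch '[[[0,6,0,0,0,0,0],[0,4,0,0,0,0,0],[0,2,0,0,0,0,0],[0,0,0,0,0,0,0]]]'
```

```text
time: 22.58
ee_pos: [0.58, -0.3513, 0.1063]
tcp_rot: [179.9, 0.0, 85.1]
wrist_force: [0.2, -0.1, -1.0]
opening: 0.0004
grasp_force: 0.0
time: 23.32
ee_pos: [0.5823, -0.3204, 0.1055]
tcp_rot: [180.0, 0.0, 85.0]
wrist_force: [0.9, -1.6, 0.6]
opening: 0.0001
grasp_force: 0.8
time: 23.82
ee_pos: [0.5832, -0.3086, 0.1053]
tcp_rot: [-180.0, -0.0, 85.0]
wrist_force: [-0.4, -0.3, 0.1]
opening: 0.0
grasp_force: 0.0
```

```bash
python3 -m inch '[[[0,2,0,0,0,0,0],[0,2,0,0,0,0,0],[0,1,0,0,0,0,0],[0,1,0,0,0,0,0]]]'; python3 -m inch '[[[0,1,0,0,0,0,0],[0,1,0,0,0,0,0]]]';python3 -m inch '[[[0,0.7,0,0,0,0,0],[0,0.7,0,0,0,0,0]]]'
```

```text
time: 24.32
ee_pos: [0.5836, -0.3032, 0.1053]
tcp_rot: [-180.0, 0.0, 85.0]
wrist_force: [-0.8, -4.2, -1.4]
opening: -0.0002
grasp_force: 2.5
time: 24.58
ee_pos: [0.5839, -0.301, 0.1053]
tcp_rot: [-180.0, 0.0, 85.0]
wrist_force: [-1.0, -4.5, -1.3]
opening: 0.0002
grasp_force: 2.5
time: 24.82
ee_pos: [0.5839, -0.3003, 0.1054]
tcp_rot: [-180.0, 0.1, 85.0]
wrist_force: [-1.5, -9.6, -3.0]
opening: -0.0001
grasp_force: 5.4
```

Force is rising: the ring has reached the plate. A little more to make sure it is tight, then look.

```bash
python3 -m inch '[[[0,0.7,0,0,0,0,0],[0,0.4,0,0,0,0,0],[0,0,0,0,0,0,0]]]'; python3 -m inch '[[[0,-6,0,0,0,0,0],[0,-15,0,0,0,0,0],[0,-10,0,-25,0,0,0],[0,10,0,-45,0,0,0],[0,25,0,-30,0,0,0],[0,35,0,0,0,0,0],[0,20,0,0,0,0,0],[0,0,0,0,0,0,0]]]'
python3 - <<'E'
from h import *
c=cam('wrist');t=cam('top');s=cam('scene')
for n in ('spout_plate','back_plate','ring_mouth','ring_tail','ring_line'):
    print(n,[(np.round(x['position'],1).tolist(),round(x['conf'],2),onz(c,x['position'],.085).round(4)) for x in finder.mark_of('wrist',n)[:2]])
a=c['pixels'][:,:,::-1][0:330,170:490];a=cv2.resize(a,None,fx=1.3,fy=1.3)
b=cv2.resize(s['pixels'][190:310,220:390,::-1],(380,a.shape[0]));cv2.imwrite('pics/m12.png',np.hstack([a,b]))
print(bot.get_obs()['ee_pos'],bot.get_obs()['time'])
E
```

```text
time: 25.2
ee_pos: [0.5839, -0.3003, 0.1054]
tcp_rot: [-180.0, 0.2, 85.0]
wrist_force: [-1.6, -13.0, -2.6]
opening: -0.0002
grasp_force: 7.0
time: 26.2
ee_pos: [0.5895, -0.2387, 0.2052]
tcp_rot: [-180.0, -0.0, 85.1]
wrist_force: [0.1, 0.0, 0.6]
opening: -0.0
grasp_force: 0.0
spout_plate [([326.2, 200.4], 0.56, array([ 0.5909, -0.2194,  0.085 ]))]
back_plate [([325.4, 122.2], 0.72, array([ 0.5951, -0.1642,  0.085 ]))]
ring_mouth [([325.4, 200.7], 0.79, array([ 0.5903, -0.2196,  0.085 ]))]
ring_tail [([326.3, 123.0], 0.69, array([ 0.5957, -0.1648,  0.085 ])), ([327.5, 200.9], 0.58, array([ 0.5918, -0.2199,  0.085 ]))]
ring_line [([328.3, 167.1], 0.92, array([ 0.5945, -0.1951,  0.085 ]))]
[ 0.58918566 -0.24025707  0.20524548] 26.6
```

View pics/m12.png

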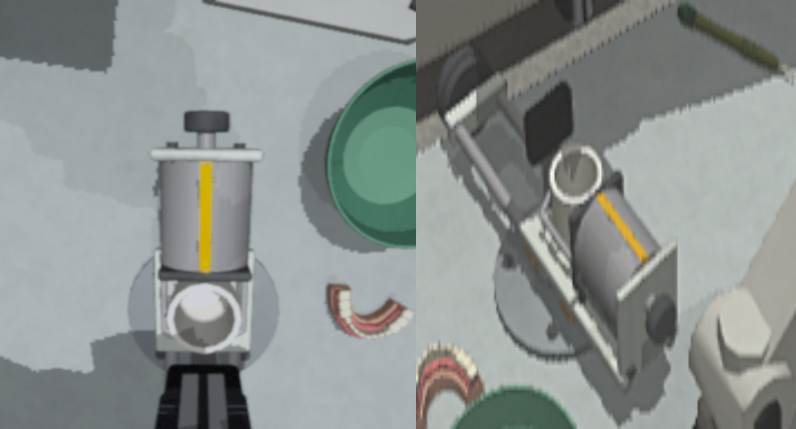

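Both views show the ring clamped between the front plate and the back plate (mouth at −0.2196 against plate −0.2194, tail against plate −0.164). The yellow line is on top and the robot is clear.

```bash
python3 -c "
from workcell import bot
print(bot.job_done())"
```

```text
the job is handed in; nothing more can be done
None
```

The ring was rolled until its line was on top, let go, then lifted and laid in the cradle. It is now clamped between the crucible carriage and the back plate, with the yellow line on top, and the job is handed in at about 27 s.

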